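Uncover the rock sample

TASK

Open the blue-lidded sample pot for the microscopist: lift the blue lid off by its black knob and set it down in the shallow white lid tray, lying flat inside the rim with the knob up; lower it until it rests rather than dropping it. Leave the open pot standing upright where it is and leave the yellow lid on its pot.

Things in the scene. Friction and masses are not known exactly. Their poses are not given: they have to be found in the camera images.
- blue_lid_knob (a point): Loose lid, 0.1 kg: blue disc 78 mm across, 8 mm thick; on top an upright round black knob 26 mm across, 32 mm tall; below, a plug 61 mm across, 8 mm deep, resting in the pot mouth with 2.5 mm play; lifts straight off. Point: knob centre, half-way up, 16 mm above the disc and 32 mm above the plug's underside; z up. 94 mm above the bench on the pot, 35 mm when flat in the tray.
- blue_pot: Loose round metal sample pot, 72 mm in outer diameter, 70 mm tall, wall 3 mm, about 0.45 kg, open on top under the blue lid, with a rock on a white bed inside. Origin: centre of its underside, on the bench; z up.
- lid_tray: Fixed shallow white plastic lid tray, 170 x 170 mm, with a 3 mm floor and a low rim 3 mm thick whose top is 10 mm above the bench; empty. Origin: centre of its underside; x and y along its sides, z up.
- yellow_lid_knob (a point): Knob of the yellow lid, on a second pot: lid and pot are the same as the blue-lidded one, only the disc is yellow. To be left alone. The point is the centre of the knob, half-way up; z up.
Mind the look-alikes: they are no part of the job. Leave any pink look-alike of the blue_pot alone. What is shaped like the part that bears blue_lid_knob but red is not meant.

How it is judged (in metres and radians):
On the way, in this order (a step that is already met when the one before it is completed fails the run):
1. the blue lid is lifted clear of its pot (z of blue_lid_knob in the frame of blue_pot above 0.115 m), for 0.1 s.
2. the blue lid is lowered over the tray, still held, to within 15 mm of its floor (x of blue_lid_knob in the frame of lid_tray between -0.055 and 0.055 m and y of blue_lid_knob in the frame of lid_tray between -0.055 and 0.055 m and z of blue_lid_knob in the frame of lid_tray below 0.05 m and contact force between the fingers and blue_lid above 0.5 N), for 0.05 s.
At the end, for the whole second after the job is handed in: Blue lid flat in the tray, knob up: knob centre within 55 mm of the tray centre along each side, under 41 mm above the tray's underside, tilt under 10 degrees. Its pot upright (10 degrees) within 30 mm of its start; yellow knob within 20 mm of its start (x of blue_lid_knob in the frame of lid_tray between -0.055 and 0.055 m and y of blue_lid_knob in the frame of lid_tray between -0.055 and 0.055 m and z of blue_lid_knob in the frame of lid_tray below 0.041 m and angle between each of blue_lid_knob, blue_pot's own z axis and vertical below 0.175 rad and distance of blue_pot from where it was at the start of the episode below 0.03 m and distance of yellow_lid_knob from where it was at the start of the episode below 0.02 m); the robot touches nothing.
It fails at once if the blue-lidded pot is tipped over or carried off (30 degrees or 60 mm) (angle between blue_pot's own z axis and vertical above 0.52 rad or distance of blue_pot from where it was at the start of the episode above 0.06 m).
It fails at once if the yellow lid is moved more than 30 mm (distance of yellow_lid_knob from where it was at the start of the episode above 0.03 m).
It also fails if it takes over 35 s, if anything falls off the work surface, if the arm or the gripper's body presses on something with over 40 N, if the wrist force passes 120 N, or if a joint passes its speed limit or range.

ROBOT

A 6-joint arm with a two-finger parallel gripper is mounted at the origin on the work surface. World frame = base frame: x ahead of the robot, y to its left, z up, the work surface at z = 0. Lengths are in mm, angles in rad, forces in N, time in s.
With the tool pointing down it reaches from about 350 to 875 mm from the base axis. Payload 4.2 kg.
Tool frame: the origin (TCP) lies at the very end of the fingers, on their centre line; the grasp point (between the pads) lies 19 mm behind it (pinch_z is the distance from the TCP to the grasp point, in mm); z points along the fingers, y is the line along which they close (so a half turn about z gives the same grasp; the last joint's range is limited). The gripper opens to 85 mm and grips with 20 to 120 N. Pads are 22 mm wide; open, the fingers measure 114 mm over their backs; the gripper's body (76 mm by 85 mm) begins 54 mm behind the grasp point. The pads swing forward as they close: fully open they stand 13 mm farther back than shut.
Start: joints at [1.502, 0.385, 0.008, 0, -1.194, -0.259], TCP at [201.193, 591.71, 231.312] pointing down, gripper open.
Joint ranges: [-3.14, 3.14], [-1.21, 2.06], [-1.07, 1.41], [-3.16, 2.05], [-2.99, -0.16], [-3.1, 3.1]. Speed limits (rad/s): [2.79, 2.79, 3.14, 3.14, 3.14, 3.14].

INTERFACE

Orientations are given as a unit quaternion [x, y, z, w].
In Python, from bench import * gives the robot as it stands.
- The arm moves only by the tool arm_command, never from a script. Its argument "steps" is one flat list of numbers, 4 for each row, row after row: the shift along the tool's x, y, z in m, then the turn about the tool's z in rad. In form: [tx, ty, tz, roll, tx, ty, tz, roll, ...]. A call has 1 to 20 rows; each row shifts and turns the commanded pose from where the row before left it, along the tool's axes as they then stand; what a row does not reach is not made up. A row lasts 1/8 s, in which the tool goes at most 62.5 mm and 10.7 degrees, less where a joint would pass 70% of its speed; a pose out of reach is approached as far as the arm can. A call with a gripper value outside its range is refused whole. "grip" is the finger opening in m, from 0 to 0.0854, set as the call begins (left out, the last holds). The fingers move at their own pace and stop on an object; the grip force is fixed at half the most. Time passes only in rows, so rows that do not move let the fingers close. It gives the time, the measured TCP pose, the force, the opening and the grip force at its end, in the units of the state.
- read_state(): the state, without advancing time (a new reading comes with each control period).
- get_image(name): name is "scene" or "top" or "wrist"; returns the picture (384x512x3 uint8, red, green, blue); there is no depth.
- get_calibration(name): a dict with "camera_matrix" (3x3 intrinsics, pixels), "k1" (the pictures are not rectified: a ray, as slopes to the right and down, at radius r is drawn at 1 + k1 r^2 times it, then the intrinsics apply), "cam_to_world" (4x4, takes a point from camera to world coordinates). Camera axes: x right, y down, z forward; pixel columns grow to the right and rows downward; lengths in mm; the calibration is good to about 2 mm. A picture is of the moment at which its call begins: read the wrist's pose just before it. get_calibration takes no time and is no camera call; for the wrist camera it gives the pose at the moment of the call.
- job_done(): hands the job in; it is judged then, once.
The state is a dict: "clock": time; "joints": joint angles; "joint_vel": joint speeds; "joint_efforts": joint torques, N m; "position": TCP position; "ee_rot": TCP orientation; "contact_force": force on the tool from outside, world axes, zero at the start; "wrist_torque": the same for the moment, N m; "gripper_width": finger opening in mm; "grasp_force": force on a finger pad.
Only numpy, scipy, OpenCV 4.12 (cv2) and the standard library are available. Lean on these libraries where they do the work, as an engineer would, in place of code of your own. Each camera call takes 0.05 s, during which the arm holds its last target. There are 200 camera calls.

## Working session

There is one attempt and no reset: what is moved stays moved. The work goes in short steps, Python scripts to look and compute and a tool call to move; the robot and the scene stay as the last step left them, time stands still between calls to the robot, and variables do not carry over. Pictures are saved under pics/ and viewed, at most 10 in all, crops included, and the job is handed in when it is done.

Besides the shell and the picture viewer there is one more tool, called after "Emit:" by a JSON object that holds its "api" and its "payload". arm_command: Moves the arm, as the interface text tells. Its arguments: {"type":"object","properties":{"steps":{"type":"array","items":{"type":"number"}},"grip":{"type":"number"}},"required":["steps"]}

```bash
mkdir -p pics
cat > h.py <<'E'
from bench import *
import numpy as np, cv2
def save(n,f,im=None):
    im=get_image(n) if im is None else im
    cv2.imwrite('pics/'+f,cv2.cvtColor(im,cv2.COLOR_RGB2BGR)); return im
def pt(c,u,v,z):
    K=np.array(c['camera_matrix'],float);T=np.array(c['cam_to_world'],float)
    p=np.array([(u-K[0,2])/K[0,0],(v-K[1,2])/K[1,1]]);q=p.copy()
    for _ in range(20): q=p/(1+c['k1']*(q@q))
    d=T[:3,:3]@np.array([q[0],q[1],1]);o=T[:3,3]
    return o+d*(z-o[2])/d[2]
E
python3 - <<'E'
from h import *
a=save('top','top.png');b=save('scene','scene.png')
s=read_state();print(s['position'],s['ee_rot'],s['clock'],get_calibration('top'))
E
```

```text
[201.04646035 591.22963756 230.31821014] [ 9.86582964e-01 -1.63257621e-01 -1.16368414e-04  9.95025894e-04] 0.1 {'camera_matrix': array([[348.87460417,   0.        , 257.08455548],
       [  0.        , 348.87460417, 192.36677488],
       [  0.        ,   0.        ,   1.        ]]), 'k1': -0.10276950256067188, 'cam_to_world': array([[ 2.28110152e-02, -9.86228321e-01,  1.63808905e-01,
         4.21683274e+02],
       [-9.99526239e-01, -1.91113884e-02,  2.41257686e-02,
        -6.11784089e+01],
       [-2.06629007e-02, -1.64281632e-01, -9.86197034e-01,
         9.38737838e+02],
       [ 0.00000000e+00,  0.00000000e+00,  0.00000000e+00,
         1.00000000e+00]])}
```

View pics/top.png

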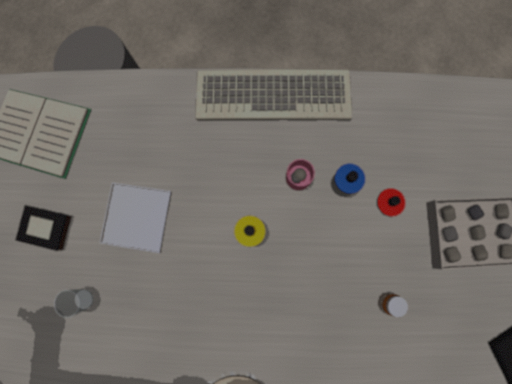

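View pics/scene.png

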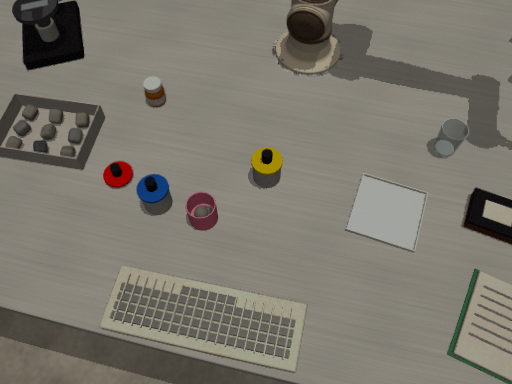

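Top view candidates: blue lid at (350,180), which is the one wanted. Look-alikes are the red lid lying on the bench (391,202), the yellow lid (250,231) and the pink open pot (300,175). The tray is at (137,217) in the top view and (387,211) in the scene view.

```bash
cat >> h.py <<'E'
def blob(m,near):
    n,l,s,c=cv2.connectedComponentsWithStats(m.astype(np.uint8))
    i=min((i for i in range(1,n) if s[i,4]>80),key=lambda i:np.hypot(*(c[i]-near)))
    cs,_=cv2.findContours((l==i).astype(np.uint8),cv2.RETR_EXTERNAL,cv2.CHAIN_APPROX_NONE)
    return cv2.convexHull(max(cs,key=cv2.contourArea))
def disc(c,h,z):
    P=np.array([pt(c,u,v,z)[:2] for u,v in h[:,0]],np.float32)
    return cv2.fitEllipse(P)
E
python3 - <<'E'
from h import *
for n,pb,py,pw in (('top',(350,180),(250,231),(137,217)),('scene',(153,189),(266,160),(387,211))):
    im=cv2.imread(f'pics/{n}.png');c=get_calibration(n)
    hsv=cv2.cvtColor(im,cv2.COLOR_BGR2HSV);H,S,V=cv2.split(hsv)
    print(n,'blue',disc(c,blob((abs(H.astype(int)-112)<15)&(S>150),pb),78))
    print('yellow',disc(c,blob((abs(H.astype(int)-29)<8)&(S>150),py),78))
    for name,p in(('knobB',pb),('knobY',py),('red',(391,202) if n=='top' else (118,172))):
        m=np.zeros(H.shape,bool);m[p[1]-22:p[1]+22,p[0]-20:p[0]+20]=1
        h=blob((V<45)&m,p);print(name,h[:,0].mean(0),pt(c,*h[:,0].mean(0),94))
    # tray
    m=np.zeros(H.shape,bool);m[pw[1]-50:pw[1]+50,pw[0]-50:pw[0]+50]=1
    print(hsv[pw[1],pw[0]],hsv[pw[1],pw[0]-45])
    g=V.astype(int); t=(int(V[pw[1],pw[0]])+int(V[pw[1],pw[0]-45]))//2
    h=blob((g>t)&m,pw); P=np.array([pt(c,u,v,10)[:2] for u,v in h[:,0]],np.float32);print('tray',cv2.minAreaRect(P))
b=cv2.imread('pics/top.png')[130:260,220:420];s=cv2.imread('pics/scene.png')[130:260,90:290]
cv2.imwrite('pics/crop.png',cv2.resize(np.hstack([b,s]),None,fx=2,fy=2))
E
```

```text
top blue ((605.2086791992188, -271.8102111816406), (71.12745666503906, 74.7548828125), 50.69186019897461)
yellow ((468.7682189941406, -23.662395477294922), (72.90734100341797, 73.95967102050781), 160.592529296875)Traceback (most recent call last):
  File "<stdin>", line 9, in <module>
  File "h.py", line 14, in blob
    i=min((i for i in range(1,n) if s[i,4]>80),key=lambda i:np.hypot(*(c[i]-near)))
ValueError: min() iterable argument is empty
```

```bash
sed -i 's/>80)/>25)/' h.py
python3 - <<'E'
from h import *
b=cv2.imread('pics/top.png')[130:260,220:420];s=cv2.imread('pics/scene.png')[130:260,90:290]
cv2.imwrite('pics/crop.png',cv2.resize(np.hstack([b,s]),None,fx=2,fy=2))
for n,pb,py,pw in (('top',(350,180),(250,231),(137,217)),('scene',(153,189),(266,160),(387,211))):
    im=cv2.imread(f'pics/{n}.png');c=get_calibration(n)
    hsv=cv2.cvtColor(im,cv2.COLOR_BGR2HSV);H,S,V=cv2.split(hsv)
    print(n,'blue',disc(c,blob((abs(H.astype(int)-112)<15)&(S>150),pb),78))
    print('yellow',disc(c,blob((abs(H.astype(int)-29)<8)&(S>150),py),78))
    for name,p in(('knobB',pb),('knobY',py)):
        m=np.zeros(H.shape,bool);m[p[1]-22:p[1]+22,p[0]-20:p[0]+20]=1
        h=blob((V<60)&m,p);print(name,h[:,0].mean(0),pt(c,*h[:,0].mean(0),94))
    m=np.zeros(H.shape,bool);m[pw[1]-50:pw[1]+50,pw[0]-50:pw[0]+50]=1
    print(hsv[pw[1],pw[0]],hsv[pw[1],pw[0]-45])
    t=(int(V[pw[1],pw[0]])+int(V[pw[1],pw[0]-45]))//2
    h=blob((V>t)&m,pw); P=np.array([pt(c,u,v,10)[:2] for u,v in h[:,0]],np.float32);print('tray',cv2.minAreaRect(P))
E
```

```text
top blue ((605.2086791992188, -271.8102111816406), (71.12745666503906, 74.7548828125), 50.69186019897461)
yellow ((468.7682189941406, -23.662395477294922), (72.90734100341797, 73.95967102050781), 160.592529296875)
knobB [351.58333333 176.08333333] [ 607.46554467 -273.94174902   94.        ]
knobY [249.  229.5] [470.6720002  -23.05185511  94.        ]
[113  15 150] [ 20  19 124]
tray ((500.4719543457031, 290.63299560546875), (158.87167358398438, 163.76953125), 82.9496078491211)
scene blue ((608.8970336914062, -274.0081787109375), (75.25920867919922, 77.7188949584961), 122.8470230102539)
yellow ((471.989501953125, -24.645280838012695), (76.57320404052734, 80.3915786743164), 99.7886734008789)
knobB [150.5 184. ] [ 607.37936654 -275.52697381   94.        ]
knobY [266.81818182 155.54545455] [467.89108545 -25.02874639  94.        ]
[ 42   8 163] [ 21  26 135]
tray ((506.78759765625, 288.31640625), (164.02354431152344, 161.0431365966797), 82.78807067871094)
```

View pics/crop.png

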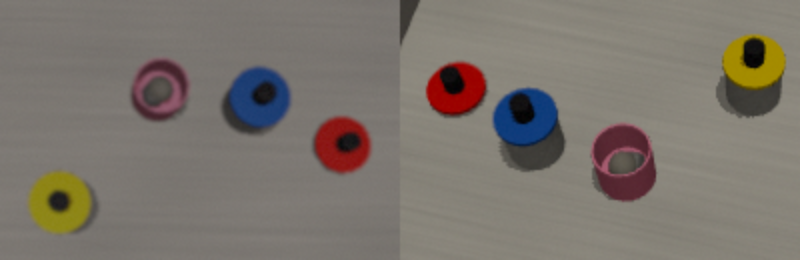

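The crop shows the blue-lidded pot standing at (350,180) in the top view. The red lid lies low and the pink pot is open. The two views agree on the knob at about (607,-273) and the tray centre at about (503,289). Next I move above the blue lid.

Emit:
{"api": "arm_command", "payload": {"steps": [0.033, 0.0345, 0, 0, 0.033, 0.0345, 0, 0, 0.033, 0.0345, 0, 0, 0.033, 0.0345, 0, 0, 0.033, 0.0345, 0, 0, 0.033, 0.0345, 0, 0, 0.033, 0.0345, 0, 0, 0.033, 0.0345, 0, 0, 0.033, 0.0345, 0, 0, 0.033, 0.0345, 0, 0, 0.033, 0.0345, 0, 0, 0.033, 0.0345, 0, 0, 0.033, 0.0345, 0, 0, 0.033, 0.0345, 0, 0, 0.033, 0.0345, 0, 0, 0.033, 0.0345, 0, 0, 0.033, 0.0345, 0, 0, 0.033, 0.0345, 0, 0, 0.033, 0.0345, 0, 0, 0.033, 0.0345, 0, 0], "grip": 0.06}}

```text
clock: 2.6
position: [604.2, -275.4, 230.6]
ee_rot: [0.987, -0.163, -0.001, -0.0]
contact_force: [1.0, 0.9, -0.5]
gripper_width: 60.0
grasp_force: 0.0
```

Emit:
{"api": "arm_command", "payload": {"steps": [0, 0, 0, 0, 0, 0, 0, 0, 0, 0, 0, 0, 0, 0, 0, 0]}}

```text
clock: 3.1
position: [603.8, -273.1, 231.9]
ee_rot: [0.987, -0.162, 0.0, -0.0]
contact_force: [0.7, 0.5, 0.9]
gripper_width: 60.2
grasp_force: 0.0
```

Run:
```python
from h import *
s=read_state();c=get_calibration('wrist');im=save('wrist','w1.png')
print(s['position'],s['ee_rot'],s['clock'],s['gripper_width'])
H,S,V=cv2.split(cv2.cvtColor(im,cv2.COLOR_RGB2HSV))
h=blob((abs(H.astype(int)-112)<15)&(S>150),(256,192));print(disc(c,h,78))
x,y,w,g=cv2.boundingRect(h);m=np.zeros(H.shape,bool);m[max(y-40,0):y+g+10,x:x+w]=1
k=blob((V<60)&m,(x+w/2,y+g/2));print(x,y,w,g,cv2.boundingRect(k),disc(c,k,110))
print(c['cam_to_world'][:3,3])
```

```text
[ 603.81999645 -273.05740523  231.93034169] [ 9.86708730e-01 -1.62498524e-01  3.34076044e-04 -1.86228850e-05] 3.1 60.18645920598614
((606.2379150390625, -274.80615234375), (75.34468078613281, 75.57130432128906), 76.57860565185547)
220 138 76 74 (244, 164, 28, 32) ((608.7603149414062, -275.24072265625), (25.142906188964844, 29.63021469116211), 73.47183227539062)
[ 665.60005844 -293.83975366  374.39999722]
```

View pics/w1.png

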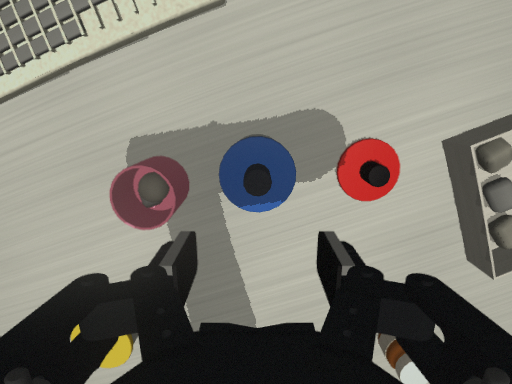

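The wrist view shows the blue lid at (257,174) with its knob at (258,180), sitting between the pads. The pink pot (150,190) and the red lid (369,170) are well clear. The measured knob is at about (607,-274.5), so I descend.

Emit:
{"api": "arm_command", "payload": {"steps": [0.003, 0, 0.025, 0, 0, 0, 0.025, 0, 0, 0, 0.025, 0, 0, 0, 0.025, 0, 0, 0, 0.02, 0, 0, 0, 0.015, 0, 0, 0, 0.011, 0, 0, 0, 0, 0, 0, 0, 0, 0]}}

```text
clock: 4.28
position: [607.3, -275.2, 86.2]
ee_rot: [0.987, -0.163, 0.001, 0.0]
contact_force: [0.2, -0.2, -0.3]
gripper_width: 60.1
grasp_force: 0.0
```

Emit:
{"api": "arm_command", "payload": {"steps": [0, 0, 0, 0, 0, 0, 0, 0, 0, 0, 0, 0, 0, 0, 0, 0, 0, 0, 0, 0, 0, 0, 0, 0, 0, 0, 0, 0, 0, 0, 0, 0], "grip": 0.01}}

```text
clock: 5.28
position: [607.3, -275.1, 86.1]
ee_rot: [0.987, -0.163, 0.001, 0.0]
contact_force: [-0.6, 1.9, 5.1]
gripper_width: 24.1
grasp_force: 59.3
```

Run:
```python
from h import *
save('wrist','w2.png')
```

```text
(no output)
```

View pics/w2.png

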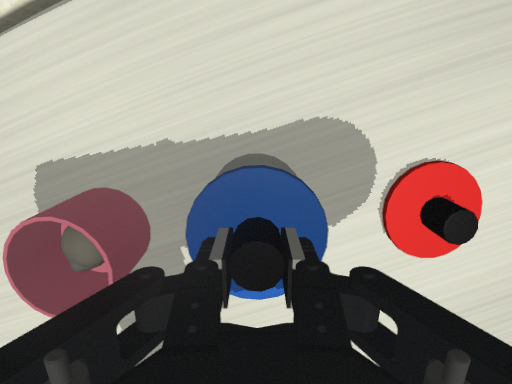

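The picture shows the knob at (257,255) held between the pads, with the blue disc level below. The opening is 24 mm and the grip force is 59 N. I lift it straight up.

Emit:
{"api": "arm_command", "payload": {"steps": [0, 0, -0.006, 0, 0, 0, -0.01, 0, 0, 0, -0.012, 0, 0, 0, -0.015, 0, 0, 0, -0.02, 0, 0, 0, -0.025, 0, 0, 0, -0.025, 0, 0, 0, -0.015, 0, 0, 0, 0, 0, 0, 0, 0, 0]}}

```text
clock: 6.58
position: [606.1, -274.7, 212.1]
ee_rot: [0.987, -0.163, -0.001, -0.0]
contact_force: [0.2, 0.5, -2.5]
gripper_width: 24.2
grasp_force: 58.9
```

Run:
```python
from h import *
w=save('wrist','w3.png');t=save('top','t3.png')
cv2.imwrite('pics/c3.png',cv2.cvtColor(np.hstack([cv2.resize(w,(400,300)),cv2.resize(t[110:260,280:430],(300,300))]),cv2.COLOR_RGB2BGR))
```

```text
(no output)
```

View pics/c3.png

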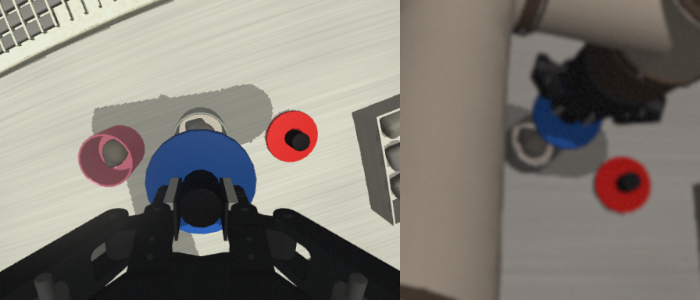

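The lid hangs level at (200,190) and the open pot stands below it with the rock visible. I carry it to above the tray.

Emit:
{"api": "arm_command", "payload": {"steps": [-0.006, -0.011, 0, 0, -0.011, -0.02, 0, 0, -0.015, -0.027, 0, 0, -0.016, -0.028, 0, 0, -0.016, -0.028, 0, 0, -0.016, -0.028, 0, 0, -0.016, -0.028, 0, 0, -0.016, -0.028, 0, 0, -0.016, -0.028, 0, 0, -0.016, -0.028, 0, 0, -0.016, -0.028, 0, 0, -0.016, -0.028, 0, 0, -0.016, -0.028, 0, 0, -0.016, -0.028, 0, 0, -0.016, -0.028, 0, 0, -0.016, -0.028, 0, 0, -0.015, -0.028, 0, 0, -0.012, -0.027, 0, 0, -0.008, -0.015, 0, 0, -0.004, -0.01, 0, 0]}}

```text
clock: 9.18
position: [503.3, 291.0, 213.3]
ee_rot: [0.987, -0.163, -0.0, 0.0]
contact_force: [0.8, -0.0, -1.2]
gripper_width: 24.4
grasp_force: 59.0
```

Emit:
{"api": "arm_command", "payload": {"steps": [0, 0, 0, 0, 0, 0, 0, 0, 0, 0, 0, 0]}}

```text
clock: 9.55
position: [504.4, 289.3, 213.4]
ee_rot: [0.987, -0.164, -0.0, 0.0]
contact_force: [-0.2, -0.5, -2.0]
gripper_width: 24.2
grasp_force: 59.0
```

Run:
```python
from h import *
s=read_state();c=get_calibration('wrist');im=save('wrist','w4.png')
print(s['position'],s['ee_rot'])
```

```text
[504.35109973 289.31864664 213.35121188] [ 9.86509820e-01 -1.63702075e-01 -5.05173730e-05  6.05604306e-05]
```

View pics/w4.png

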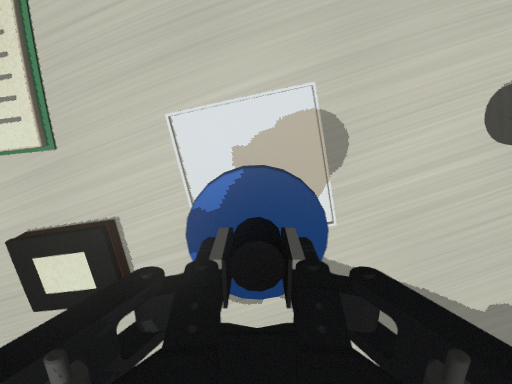

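The lid is held over the tray, whose corners show at (167,115), (315,84) and (334,223). Now I lower it.

Emit:
{"api": "arm_command", "payload": {"steps": [0, 0, 0.01, 0, 0, 0, 0.02, 0, 0, 0, 0.025, 0, 0, 0, 0.025, 0, 0, 0, 0.025, 0, 0, 0, 0.025, 0, 0, 0, 0.02, 0, 0, 0, 0.01, 0, 0, 0, 0.008, 0, 0, 0, 0.006, 0, 0, 0, 0.004, 0, 0, 0, 0.004, 0, 0, 0, 0, 0, 0, 0, 0, 0]}}

```text
clock: 11.35
position: [504.4, 290.2, 31.6]
ee_rot: [0.987, -0.163, 0.0, -0.0]
contact_force: [0.9, 0.1, -1.4]
gripper_width: 24.2
grasp_force: 59.0
```

Emit:
{"api": "arm_command", "payload": {"steps": [0, 0, 0.001, 0, 0, 0, 0.001, 0, 0, 0, 0, 0, 0, 0, 0, 0]}}

```text
clock: 11.85
position: [504.2, 290.1, 29.3]
ee_rot: [0.987, -0.163, 0.0, -0.0]
contact_force: [-0.0, 0.1, -2.5]
gripper_width: 24.2
grasp_force: 59.0
```

Emit:
{"api": "arm_command", "payload": {"steps": [0, 0, 0.001, 0, 0, 0, 0.0005, 0, 0, 0, 0, 0, 0, 0, 0, 0]}}

```text
clock: 12.35
position: [504.2, 290.1, 27.8]
ee_rot: [0.987, -0.163, 0.0, -0.0]
contact_force: [-0.8, -0.5, -1.5]
gripper_width: 24.2
grasp_force: 59.0
```

Emit:
{"api": "arm_command", "payload": {"steps": [0, 0, 0.0005, 0, 0, 0, 0, 0, 0, 0, 0, 0]}}

```text
clock: 12.72
position: [504.2, 290.1, 27.3]
ee_rot: [0.987, -0.163, -0.0, 0.0]
contact_force: [1.1, 0.0, -1.4]
gripper_width: 24.0
grasp_force: 59.0
```

Emit:
{"api": "arm_command", "payload": {"steps": [0, 0, 0.0005, 0, 0, 0, 0, 0, 0, 0, 0, 0]}}

```text
clock: 13.1
position: [504.3, 290.1, 27.1]
ee_rot: [0.987, -0.163, 0.0, -0.0]
contact_force: [-1.1, 0.4, 2.6]
gripper_width: 23.9
grasp_force: 59.4
```

The lid touched down at 27.1 mm, as predicted: the vertical force went from -1.4 to +2.6 N. I release and retreat.

Emit:
{"api": "arm_command", "payload": {"steps": [0, 0, 0, 0, 0, 0, 0, 0, 0, 0, 0, 0, 0, 0, 0, 0, 0, 0, 0, 0, 0, 0, 0, 0], "grip": 0.06}}

```text
clock: 13.85
position: [504.2, 290.1, 26.8]
ee_rot: [0.987, -0.163, 0.0, -0.0]
contact_force: [0.6, -0.6, 0.3]
gripper_width: 60.1
grasp_force: 0.0
```

Emit:
{"api": "arm_command", "payload": {"steps": [0, 0, -0.01, 0, 0, 0, -0.02, 0, 0, 0, -0.03, 0, 0, 0, -0.03, 0, 0, 0, -0.03, 0, 0, 0, -0.03, 0, 0, 0, -0.03, 0, 0, 0, -0.02, 0, 0, 0, 0, 0, 0, 0, 0, 0, 0, 0, 0, 0]}}

```text
clock: 15.22
position: [503.7, 289.7, 225.6]
ee_rot: [0.987, -0.163, -0.001, 0.001]
contact_force: [-1.1, 0.2, 0.2]
gripper_width: 60.1
grasp_force: 0.0
```

Run:
```python
from h import *
c=get_calibration('wrist');w=save('wrist','w5.png');t=get_image('scene')
H,S,V=cv2.split(cv2.cvtColor(w,cv2.COLOR_RGB2HSV))
print(disc(c,blob((abs(H.astype(int)-112)<15)&(S>150),(256,192)),19))
cv2.imwrite('pics/c5.png',cv2.cvtColor(np.hstack([cv2.resize(w,(400,300)),cv2.resize(t,(400,300))]),cv2.COLOR_RGB2BGR))
```

```text
((477.77886962890625, 280.0187683105469), (20.97784423828125, 40.47498321533203), 18.415746688842773)
```

View pics/c5.png

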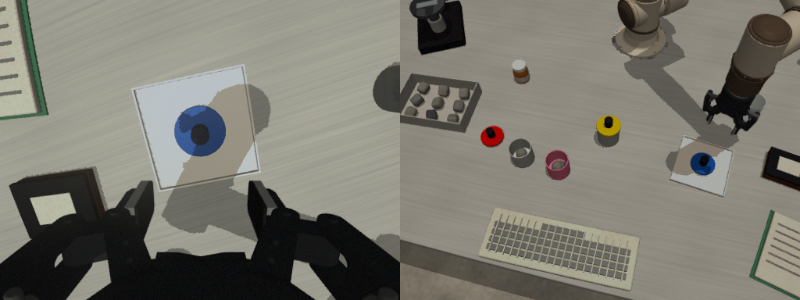

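The lid lies flat at the tray centre (200,130) with its knob up. The open pot stands upright where it was (521,152), and the yellow lid is untouched (608,125). The blue mask was broken up by shadow, so its fit is ignored; the picture is clear.

```bash
python3 -c "
from bench import *
print(job_done())"
```

```text
the job is handed in; nothing more can be done
None
```

The blue lid rests flat, knob up, in the lid tray; its pot stands open and upright in place, the yellow lid wasn't touched, and I handed the job in at about 15 s without seeing the judge's verdict.

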